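Find the full canister by its weight and run it in to the stop

ROBOT

A 7-joint arm with a two-finger parallel gripper is mounted at the origin on the work surface. World frame = base frame: x ahead of the robot, y to its left, z up, the work surface at z = 0. Lengths are in m, angles in rad, forces in N, time in s.
With the tool pointing down it reaches from about 0.425 to 0.925 m from the base axis. Payload 6.8 kg.
Tool frame: the origin (TCP) lies between the finger pads; the fingertips stand finger_overhang ahead of it and the grasp point (between the pads) lies 6 mm ahead of it (finger_overhang is the distance from the TCP to the fingertips, in m); z points along the fingers, y is the line along which they close (so a half turn about z gives the same grasp; the last joint's range is limited). The gripper opens to 85 mm and grips with 20 to 120 N. Pads are 22 mm wide; open, the fingers measure 114 mm over their backs; the gripper's body (76 mm by 85 mm) begins 54 mm behind the grasp point. The pads swing forward as they close: fully open they stand 13 mm farther back than shut.
Start: joints at [1.07, 0.477, 0.022, 1.555, -0.011, 1.109, -0.083], TCP at [0.258, -0.624, 0.23] pointing down, gripper open.
Joint ranges: [-2.96, 2.96], [-0.34, 2.1], [-1.41, 1.46], [0.24, 2.44], [-1.37, 4.51], [0.17, 1.92], [-2.96, 2.96]. Speed limits (rad/s): [2.39, 2.39, 3.14, 3.14, 3.14, 3.14, 3.14].

INTERFACE

Orientations are given as a unit quaternion [w, x, y, z].
In Python, from station import * gives the robot as it stands.
- The arm moves only by the tool drive_tool, never from a script. Its argument "increments" is a list of rows, each an object of numbers: "claw": the finger opening in m, from 0 to 0.0854; "dx", "dy", "dz": the shift along the tool's x, y, z in m; "wx", "wy", "wz": the turn, a rotation vector about the tool's x, y, z in degrees. A call has 1 to 20 rows; each row shifts and turns the commanded pose from where the row before left it, along the tool's axes as they then stand; what a row does not reach is not made up. A row lasts 1/8 s, in which the tool goes at most 62.5 mm and 10.7 degrees, less where a joint would pass 70% of its speed; a pose out of reach is approached as far as the arm can. A call with a gripper value outside its range is refused whole. The fingers move at their own pace and stop on an object; "newtons" is the grip in N (left out, the last holds). Time passes only in rows, so rows that do not move let the fingers close. It gives the time, the measured TCP pose, the force, the opening and the grip force at its end, in the units of the state.
- get_obs(): the state, without advancing time (a new reading comes with each control period).
- read_camera(name): name is "side" or "top" or "wrist"; returns (picture, depth): 480x640x3 uint8, red, green, blue; 480x640 float32, m along the optical axis (not along the pixel's ray), 0 where there is no reading.
- calibration(name): a dict with "intrinsics" (3x3 intrinsics, pixels), "R" (3x3) and "t" (3): a world point X has camera coordinates R X + t; the wrist camera has in their place "mount" (4x4, takes a point from camera to tool coordinates, whose origin is the TCP and whose axes are the flange's). Camera axes: x right, y down, z forward; pixel columns grow to the right and rows downward; lengths in m; the calibration is good to about 2 mm. A picture is of the moment at which its call begins: read the wrist's pose just before it. calibration takes no time and is no camera call.
- hand_in(): hands the job in; it is judged then, once.
The state is a dict: "t": time; "q": joint angles; "joint_vel": joint speeds; "joint_torque": joint torques, N m; "eef_pos": TCP position; "tool_rot": TCP orientation; "contact_force": force on the tool from outside, world axes, zero at the start; "torque": the same for the moment, N m; "gripper_width": opening from 0.0 (shut) to 1.0 (fully open); "grasp_force": force on a finger pad.
Only numpy, scipy, OpenCV 4.12 (cv2) and the standard library are available. Lean on these libraries where they do the work, as an engineer would, in place of code of your own. Each camera call takes 0.05 s, during which the arm holds its last target. There are 200 camera calls.

TASK

One of the three look-alike aluminium canisters in the sloping rack is full of steel parts and the other two are nearly empty: find the full one by its weight, and stand it upright, gently, on the floor of the little sliding tray. Then push the tray in by its tab until you feel it come up against the stop hidden under the green cover. Finish with the two light canisters seated in the pockets they came from, and do not disturb the other things on the counter.

Things in the scene. Friction and masses are not known exactly. Their poses are not given: they have to be found in the camera images.
- can_a_c (a point): Centre (half-way up, on the axis) of the aluminium canister in the left pocket seen from the robot: a cylinder 46 mm in diameter, 85 mm tall, screw lid shut. z is its axis, base to lid, leaning 30 degrees from vertical towards the robot in the rack; y runs along the row. Two canisters weigh 0.14 to 0.2 kg (under 2.1 N), one 0.47 to 0.66 kg (over 4.5 N); only weight tells which.
- can_b_c (a point): Centre (half-way up, on the axis) of the aluminium canister in the middle pocket seen from the robot: a cylinder 46 mm in diameter, 85 mm tall, screw lid shut. z is its axis, base to lid, leaning 30 degrees from vertical towards the robot in the rack; y runs along the row. Two canisters weigh 0.14 to 0.2 kg (under 2.1 N), one 0.47 to 0.66 kg (over 4.5 N); only weight tells which.
- can_c_c (a point): Centre (half-way up, on the axis) of the aluminium canister in the right pocket seen from the robot: a cylinder 46 mm in diameter, 85 mm tall, screw lid shut. z is its axis, base to lid, leaning 30 degrees from vertical towards the robot in the rack; y runs along the row. Two canisters weigh 0.14 to 0.2 kg (under 2.1 N), one 0.47 to 0.66 kg (over 4.5 N); only weight tells which.
- rack: Fixed wooden rack, base 130 x 345 x 12 mm, origin under its middle, y along the row of three square steel pockets 110 mm apart. A pocket leans 30 degrees towards the robot as its canister does, is 52 mm wide inside (3 mm play each side; the canister rests on the wall nearer the robot), 60 mm outside, 33 mm deep; 52 mm of canister stand out. Canisters move in and out along their axis.
- tray (a joint): Travel (m) of the sliding tray along its runner; grows as the tray is pushed towards the green covered end of the runner. The stop is hidden under the cover, at a travel somewhere between 0.08 and 0.13. Friction about 1.2 N; the tray stays where it is left and does not spring back.
- tray_floor (a point): Middle of the upper face of the tray's floor, where the canister is to stand. Pale wooden tray, 80 x 80 mm outside, rim 6 mm above the floor, 72 x 72 mm inside. z up; pushing in moves the tray along its -y; x is across the runner (100 mm wide).
- tray_tab (a point): Middle of the tray's steel push tab, an upright plate 56 mm wide (along x) and 8 mm thick (along y), standing 95 mm from the tray floor's middle on its +y side ; the point is 23 mm below its upper edge and about 43 mm above the counter. Push on its +y face. Axes as for the tray floor.
- runner: Fixed wooden runner on which the tray slides, 100 mm wide and 300 mm long; origin on its underside, below the middle of the tray when the tray's travel is 0. The tray moves along its -y. A green cover, 33 mm high, roofs the last 85 mm, from 135 to 220 mm on the -y side of the origin.
- segment: Bystander: chrome segment plate, 50 x 110 x 14 mm, lying flat; origin under its middle.
- platen: Bystander: black rubber platen cylinder, 38 mm in diameter, standing on end, 170 mm tall with its spindle; origin under its middle.
- brass_knob: Bystander: brass carriage release knob, 32 mm in diameter, 34 mm tall; origin under its middle.
- axle: Bystander: steel feed roller axle with two rubber rollers, 180 mm long along y, 22 mm high; origin under its middle.
- driver: Bystander: screwdriver with a wooden handle, 170 mm long along x, lying; origin under its middle.

How it is judged:
By the outcome, as a careful person would: the job done as asked, in the order asked, and still so for the second after the job is handed in, with the robot touching nothing.
It also fails if it takes over 72 s, if anything falls off the work surface, if the arm or the gripper's body presses on something with over 40 N, if the wrist force passes 120 N, or if a joint passes its speed limit or range.

## Working session

There is one attempt and no reset: what is moved stays moved. The work goes in short steps, Python scripts to look and compute and a tool call to move; the robot and the scene stay as the last step left them, time stands still between calls to the robot, and variables do not carry over. Pictures are saved under pics/ and viewed, at most 10 in all, crops included, and the job is handed in when it is done.

Besides the shell and the picture viewer there is one more tool, called after "Request:" as name(argument=value, ...) on one line, values as JSON. drive_tool: Moves the arm, as the interface text tells. Its arguments: {"type":"object","properties":{"increments":{"type":"array","items":{"type":"object","properties":{"claw":{"type":"number"},"dx":{"type":"number"},"dy":{"type":"number"},"dz":{"type":"number"},"wx":{"type":"number"},"wy":{"type":"number"},"wz":{"type":"number"}}}},"newtons":{"type":"number"}},"required":["increments"]}

```bash
mkdir -p pics; ls
python3 - <<'E'
from station import *
import cv2,numpy as np
o=get_obs();print(o)
for n in("side","top"):
    p,d=read_camera(n);cv2.imwrite(f"pics/{n}.png",p[:,:,::-1]);np.savez(f"{n}.npz",p=p,d=d)
    print(calibration(n))
print(calibration("wrist"))
try: print(finger_overhang)
except Exception as e: print(e)
E
```

```text
pics
{'t': 0.0, 'q': array([ 1.06990141,  0.47776618,  0.02234457,  1.55646967, -0.01152813,
        1.10932555, -0.08306792]), 'joint_vel': array([-5.42562048e-05,  1.31777479e-03, -8.96533412e-04,  7.93777640e-04,
        1.55292970e-04,  2.20336744e-04, -1.23389438e-03]), 'joint_torque': array([-9.20253515e-04, -5.96449864e+01,  1.60775967e+00, -2.81197500e+01,
        1.25712622e-02,  9.52205068e-03, -7.56697318e-06]), 'eef_pos': array([ 0.25812628, -0.62303285,  0.22904087]), 'tool_rot': array([-8.89966540e-04,  9.80771939e-01,  1.95155209e-01, -2.34881353e-04]), 'contact_force': array([-0.32480687,  0.27387703,  0.41462358]), 'torque': array([ 0.00043144, -0.03934496, -0.01673016]), 'grasp_force': 0.0, 'gripper_width': 0.996807783565066}
{'intrinsics': array([[446.19094668,   0.        , 326.09680991],
       [  0.        , 446.19094668, 230.53144464],
       [  0.        ,   0.        ,   1.        ]]), 'R': array([[ 0.99472805, -0.10251454, -0.0026212 ],
       [-0.06853445, -0.64556098, -0.76062741],
       [ 0.07628322,  0.75679706, -0.64918339]]), 't': array([-0.58122684, 
[... 225 characters left out ...]
0.99979864, -0.01587364],
       [-0.99270022,  0.01409057, -0.11978199],
       [ 0.11998154,  0.01428733, -0.99267331]]), 't': array([0.07861248, 0.59281504, 0.94802978])}
{'intrinsics': array([[407.55447828,   0.        , 321.59098535],
       [  0.        , 407.55447828, 240.74943403],
       [  0.        ,   0.        ,   1.        ]]), 'mount': array([[ 4.24395542e-05, -9.64227821e-01, -2.65074908e-01,
         6.55582971e-02],
       [ 9.99999091e-01,  3.98058909e-04, -1.28786222e-03,
         6.26270324e-05],
       [ 1.34730801e-03, -2.65074612e-01,  9.64226962e-01,
        -1.43443960e-01],
       [ 0.00000000e+00,  0.00000000e+00,  0.00000000e+00,
         1.00000000e+00]])}
0.025
```

View pics/top.png

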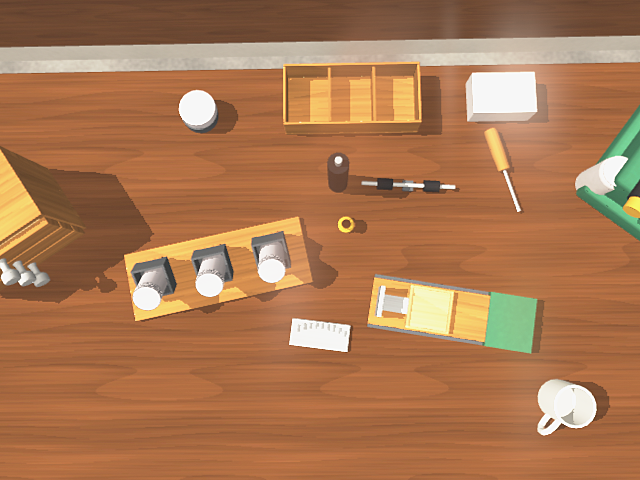

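View pics/side.png

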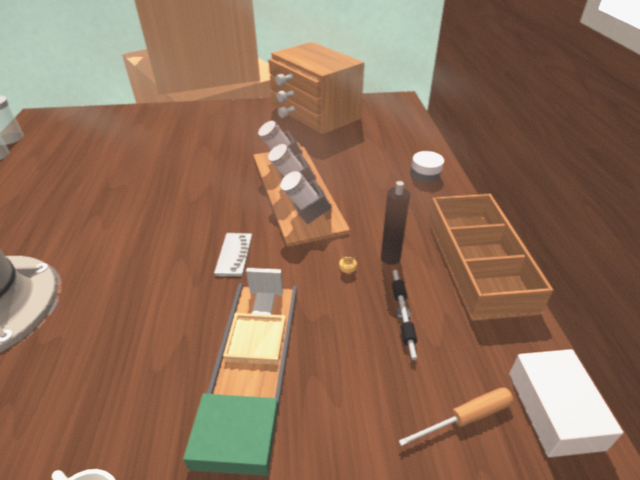

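The top view shows the rack with lids at about (147,297), (210,285) and (271,270). The runner spans (370,277) to (537,352), with the tab near (385,303), the tray near (430,308) and the cover at its right end. The side view agrees.

```bash
cat > h.py <<'E'
import numpy as np,cv2
from station import *
def cloud(n,d):
    c=calibration(n);K=c["intrinsics"];v,u=np.mgrid[:480,:640]
    X=np.stack([(u-K[0,2])*d/K[0,0],(v-K[1,2])*d/K[1,1],d],-1)
    return (X-c["t"])@c["R"]
def ray(n,uv,z):
    c=calibration(n);K=c["intrinsics"];r=c["R"].T@np.linalg.inv(K)@[uv[0],uv[1],1];o=-c["R"].T@c["t"]
    return o+r*(z-o[2])/r[2]
E
python3 - <<'E'
from h import *
np.set_printoptions(precision=4,suppress=True)
s=np.load("top.npz");P=cloud("top",s["d"]);h=cv2.cvtColor(s["p"],cv2.COLOR_RGB2HSV)
for uv in [(125,255),(300,218),(312,282),(135,320)]: print("rack",ray("top",uv,.012))
m=np.zeros((480,640),bool);m[200:330,115:320]=1
z=P[...,2]
for c,(u,v) in zip("abc",[(147,297),(210,285),(271,270)]):
    w=np.zeros_like(m);w[v-18:v+18,u-18:u+18]=1
    q=P[w&(z>.085)]
    print(c,len(q),q.mean(0),q.min(0),q.max(0),P[v,u])
    # lid plane
    p=P[v-6:v+7,u-6:u+7].reshape(-1,3);cc=p.mean(0);n=np.linalg.svd(p-cc)[2][2];n*=np.sign(n[2]);print("  lid plane",cc,n)
    e=q[abs((q-cc)@n)<.004]; print("  lid disc centre",e.mean(0),(e.max(0)+e.min(0))/2,len(e),np.ptp(e,0))
print("tray z",[P[v,u] for u,v in[(430,308),(384,303),(400,303),(470,318),(512,322)]])
m=(h[...,0]>60)&(h[...,0]<90)&(h[...,1]>90);m[:,:480]=0;m[:280]=0;m[360:]=0
k=cv2.minAreaRect(np.argwhere(m)[:,::-1].astype(np.float32));print(k)
for b in cv2.boxPoints(k): print("cover",ray("top",b,np.median(P[m][:,2])),np.median(P[m][:,2]))
for r in range(285,325,4): print([round(float(x),3) for x in z[r,366:412:3]])
cv2.imwrite("pics/c1.png",cv2.resize(s["p"][260:360,350:545,::-1],None,fx=4,fy=4,interpolation=cv2.INTER_CUBIC))
E
```

```text
rack [0.5718 0.4598 0.012 ]
rack [0.6389 0.1223 0.012 ]
rack [0.5154 0.1003 0.012 ]
rack [0.4479 0.4365 0.012 ]
a 776 [0.4945 0.3787 0.1112] [0.4672 0.0567 0.0855] [0.5216 0.4047 1.0133] [0.4894 0.3793 0.1113]
  lid plane [0.4893 0.3777 0.1159] [-0.3307  0.8893  0.316 ]
  lid disc centre [0.4942 0.3759 0.1263] [0.4952 0.2292 0.5498] 156 [0.0528 0.3449 0.9271]
b 726 [0.515  0.2708 0.1182] [0.4757 0.0567 0.0851] [0.5416 0.2971 1.0133] [0.5087 0.2721 0.1073]
  lid plane [0.5082 0.2692 0.1198] [-0.4379  0.8778  0.1941]
  lid disc centre [0.5131 0.264  0.1549] [0.5086 0.1761 0.5492] 158 [0.0659 0.2387 0.9283]
c 724 [0.538  0.1655 0.1194] [0.4757 0.0567 0.0857] [0.5665 0.1905 1.0133] [0.533  0.1663 0.1108]
  lid plane [0.5322 0.1651 0.1207] [0.9201 0.3781 0.1021]
  lid disc centre [0.5293 0.1588 0.1685] [0.5105 0.1228 0.5558] 139 [0.0695 0.1322 0.915 ]
tray z [array([ 0.4637, -0.1214,  0.0135]), array([ 0.4741, -0.0349,  0.0174]), array([ 0.4737, -0.0648,  0.0182]), array([ 0.444 , -0.1971,  0.0072]), array([ 0.4366, -0.2674,  0.0317])]
((510.0092468261719, 321.9326171875), (47.78726577758
[... 668 characters left out ...]
.016, 0.017, 0.006, 0.011, 0.022]
[0.001, 0.002, 0.006, 0.01, 0.062, 0.065, 0.016, 0.016, 0.018, 0.016, 0.02, 0.015, 0.015, 0.016, 0.02, 0.016]
[0.002, 0.001, 0.01, 0.009, 0.066, 0.066, 0.019, 0.017, 0.017, 0.014, 0.013, 0.016, 0.017, 0.017, 0.021, 0.016]
[0.001, 0.003, 0.007, 0.017, 0.067, 0.069, 0.016, 0.018, 0.017, 0.017, 0.017, 0.017, 0.016, 0.019, 0.02, 0.018]
[-0.003, 0.007, 0.009, 0.035, 0.07, 0.009, 0.009, 0.01, 0.007, 0.007, 0.008, 0.011, 0.016, 0.013, 0.021, 0.016]
[-0.002, 0.007, 0.009, 0.006, 0.008, 0.006, 0.009, 0.011, 0.005, 0.007, 0.008, 0.01, 0.01, 0.01, 0.02, 0.015]
[-0.0, 0.004, 0.012, 0.008, 0.008, 0.011, 0.007, 0.008, 0.009, 0.01, 0.006, 0.009, 0.005, 1.013, 0.017, 0.018]
```

View pics/c1.png

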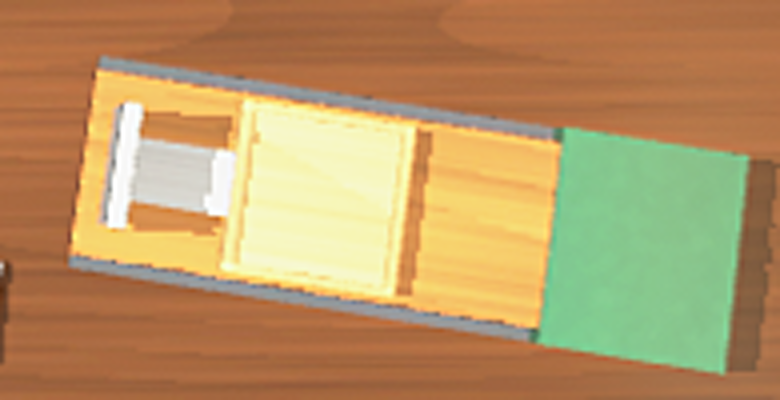

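Run:
```python
from h import *
np.set_printoptions(precision=4,suppress=True)
s=np.load("top.npz");P=cloud("top",s["d"])
c=[ray("top",(350+x/4,260+y/4),.02)[:2] for x,y in[(247,97),(415,125),(393,295),(222,270)]]
print("tray corners",c,"centre",np.mean(c,0),[np.linalg.norm(c[i]-c[(i+1)%4]) for i in range(4)])
r=[ray("top",(350+x/4,260+y/4),.008)[:2] for x,y in[(100,60),(72,262)]];print("runner end",r)
t=[ray("top",(350+x/4,260+y/4),.066)[:2] for x,y in[(131,104),(117,227)]];print("tab top",t,np.mean(t,0))
ya=np.radians(11.25);xr=np.array([np.cos(ya),np.sin(ya),0]);yr=np.array([-xr[1],xr[0],0]);a=np.array([0,0,np.cos(np.pi/6)])-.5*xr
for u,v in[(147,297),(210,285),(271,270)]:
    q=P[v-22:v+22,u-22:u+22].reshape(-1,3);q=q[(q[:,2]>.06)&(q[:,2]<.15)]
    k=q@a;top=np.percentile(k,97)
    med=np.median(k[k>top-.008]);e=q[abs(k-med)<.004]
    for _ in range(3):
        C=np.array([(np.percentile(e@w,1)+np.percentile(e@w,99))/2 for w in(xr,yr)])
    C0=np.median(e,0);print("lid",e.mean(0),C0,"k",med,"ext",[np.ptp(np.percentile(e@w,[1,99])) for w in (yr,np.cross(yr,a))],"ctr mid",C@np.array([xr,yr]),"canctr",e.mean(0)-.0425*a)
```

```text
tray corners [array([ 0.5084, -0.0876]), array([ 0.4943, -0.1657]), array([ 0.4159, -0.1523]), array([ 0.4283, -0.0735])] centre [ 0.4617 -0.1198] [np.float64(0.07936619407023862), np.float64(0.07951975763750095), np.float64(0.07981095429686827), np.float64(0.08133656191809183)]
runner end [array([ 0.5273, -0.02  ]), array([ 0.4323, -0.0046])]
tab top [array([ 0.5044, -0.029 ]), array([ 0.4499, -0.0214])] [ 0.4772 -0.0252]
lid [0.4884 0.3814 0.1101] [0.488  0.3813 0.1103] k -0.18131205794214544 ext [np.float64(0.044127426353592014), np.float64(0.04475322065468712)] ctr mid [0.4884 0.3816 0.    ] canctr [0.5092 0.3856 0.0733]
lid [0.5102 0.2739 0.11  ] [0.5103 0.2738 0.1102] k -0.18165501255905428 ext [np.float64(0.04472155685974116), np.float64(0.04448570818998643)] ctr mid [0.5102 0.2738 0.    ] canctr [0.5311 0.2781 0.0732]
lid [0.533  0.1665 0.1101] [0.533  0.1667 0.1102] k -0.18233065874611476 ext [np.float64(0.043773127082884264), np.float64(0.04415643715451811)] ctr mid [0.5331 0.1663 0.    ] canctr [0.5539 0.1706 0.0733]
```

Request:
drive_tool(increments=[{"dx": 0.031,"dy": -0.0397,"dz": -0.001,"claw": 0.0854},{"dx": 0.031,"dy": -0.0397,"dz": -0.001},{"dx": 0.031,"dy": -0.0397,"dz": -0.001},{"dx": 0.031,"dy": -0.0397,"dz": -0.001},{"dx": 0.031,"dy": -0.0397,"dz": -0.001},{"dx": 0.031,"dy": -0.0397,"dz": -0.001},{"dx": 0.031,"dy": -0.0397,"dz": -0.001},{"dx": 0.031,"dy": -0.0397,"dz": -0.001},{"dx": 0.031,"dy": -0.0397,"dz": -0.001},{"dx": 0.031,"dy": -0.0397,"dz": -0.001},{"dx": 0.031,"dy": -0.0397,"dz": -0.001},{"dx": 0.031,"dy": -0.0397,"dz": -0.001},{"dx": 0.031,"dy": -0.0397,"dz": -0.001},{"dx": 0.031,"dy": -0.0397,"dz": -0.001},{"dx": 0.031,"dy": -0.0397,"dz": -0.001},{"dx": 0.031,"dy": -0.0397,"dz": -0.001},{"wz": 10.6},{"wy": 10},{"wy": 10},{"wy": 10}], newtons=40)

```text
schema error: expected keys claw, dx, dy, dz, wx, wy, wz
```

Request:
drive_tool(increments=[{"claw": 0.085,"dx": 0.031,"dy": -0.0397,"dz": -0.001,"wx": 0,"wy": 0,"wz": 0},{"claw": 0.085,"dx": 0.031,"dy": -0.0397,"dz": -0.001,"wx": 0,"wy": 0,"wz": 0},{"claw": 0.085,"dx": 0.031,"dy": -0.0397,"dz": -0.001,"wx": 0,"wy": 0,"wz": 0},{"claw": 0.085,"dx": 0.031,"dy": -0.0397,"dz": -0.001,"wx": 0,"wy": 0,"wz": 0},{"claw": 0.085,"dx": 0.031,"dy": -0.0397,"dz": -0.001,"wx": 0,"wy": 0,"wz": 0},{"claw": 0.085,"dx": 0.031,"dy": -0.0397,"dz": -0.001,"wx": 0,"wy": 0,"wz": 0},{"claw": 0.085,"dx": 0.031,"dy": -0.0397,"dz": -0.001,"wx": 0,"wy": 0,"wz": 0},{"claw": 0.085,"dx": 0.031,"dy": -0.0397,"dz": -0.001,"wx": 0,"wy": 0,"wz": 0},{"claw": 0.085,"dx": 0.031,"dy": -0.0397,"dz": -0.001,"wx": 0,"wy": 0,"wz": 0},{"claw": 0.085,"dx": 0.031,"dy": -0.0397,"dz": -0.001,"wx": 0,"wy": 0,"wz": 0},{"claw": 0.085,"dx": 0.031,"dy": -0.0397,"dz": -0.001,"wx": 0,"wy": 0,"wz": 0},{"claw": 0.085,"dx": 0.031,"dy": -0.0397,"dz": -0.001,"wx": 0,"wy": 0,"wz": 0},{"claw": 0.085,"dx": 0.031,"dy": -0.0397,"dz": -0.001,"wx": 0,"wy": 0,"wz": 0},{"claw": 0.085,"dx": 0.031,"dy": -0.0397,"dz": -0.001,"wx": 0,"wy": 0,"wz": 0},{"claw": 0.085,"dx": 0.031,"dy": -0.0397,"dz": -0.001,"wx": 0,"wy": 0,"wz": 0},{"claw": 0.085,"dx": 0.031,"dy": -0.0397,"dz": -0.001,"wx": 0,"wy": 0,"wz": 0},{"claw": 0.085,"dx": 0,"dy": 0,"dz": 0,"wx": 0,"wy": 0,"wz": 10.6},{"claw": 0.085,"dx": 0,"dy": 0,"dz": 0,"wx": 0,"wy": 10,"wz": 0},{"claw": 0.085,"dx": 0,"dy": 0,"dz": 0,"wx": 0,"wy": 10,"wz": 0},{"claw": 0.085,"dx": 0,"dy": 0,"dz": 0,"wx": 0,"wy": 10,"wz": 0}], newtons=40)

```text
t: 2.6
eef_pos: [0.4733, 0.1532, 0.2464]
tool_rot: [-0.028, 0.96, 0.1, 0.26]
contact_force: [1.4, -1.6, -0.4]
gripper_width: 0.995
grasp_force: 0.0
```

```bash
cat >> h.py <<'E'
from scipy.spatial.transform import Rotation as Ro
def Rt(o=None):
    q=(o or get_obs())["tool_rot"];return Ro.from_quat([q[1],q[2],q[3],q[0]])
def down(yaw,tilt):  # rack-style pose: tool x yaw, tilted forward by tilt deg
    return Ro.from_euler('z',yaw,degrees=True)*Ro.from_euler('x',180,degrees=True)*Ro.from_euler('y',tilt,degrees=True)
def togo(p,R):
    np.set_printoptions(precision=4,suppress=True)
    o=get_obs();C=Rt(o)
    print("t",o["t"],"pos",o["eef_pos"],"F",o["contact_force"],"w",o["gripper_width"],o["grasp_force"])
    print("rotvec deg in tool",np.degrees((C.inv()*R).as_rotvec()),"shift in present tool axes",C.inv().apply(np.array(p)-o["eef_pos"]),"in target axes",R.inv().apply(np.array(p)-o["eef_pos"]))
YA=11.6
xr=np.array([np.cos(np.radians(YA)),np.sin(np.radians(YA)),0]);A=np.array([0,0,.866])-.5*xr
LID=dict(a=np.array([.4884,.3814,.1101]),b=np.array([.5106,.2739,.1101]),c=np.array([.5328,.1665,.1101]))
E
python3 - <<'E'
from h import *
togo(LID['c']+.06*A,down(YA,30)); print(get_obs()["q"])
E
```

```text
t 2.6 pos [0.4733 0.1532 0.2464] F [ 1.3834 -1.5582 -0.3527] w 0.9949401524253586 0.0
rotvec deg in tool [-0.214  -0.3311  0.2645] shift in present tool axes [-0.0159 -0.0008  0.0885] in target axes [-0.0154 -0.001   0.0886]
[ 0.0656 -0.0437 -0.5852  2.2937  0.3487  0.3994 -2.1767]
```

Request:
drive_tool(increments=[{"claw": 0.085,"dx": -0.0155,"dy": -0.001,"dz": 0.03,"wx": 0,"wy": 0,"wz": 0.2},{"claw": 0.085,"dx": 0,"dy": 0,"dz": 0.03,"wx": 0,"wy": 0,"wz": 0},{"claw": 0.085,"dx": 0,"dy": 0,"dz": 0.0285,"wx": 0,"wy": 0,"wz": 0},{"claw": 0.085,"dx": 0,"dy": 0,"dz": 0,"wx": 0,"wy": 0,"wz": 0}])

```text
t: 3.1
eef_pos: [0.5026, 0.1602, 0.1597]
tool_rot: [-0.027, 0.961, 0.099, 0.255]
contact_force: [-0.6, 0.2, 1.5]
gripper_width: 0.995
grasp_force: 0.0
```

Run:
```python
from h import *
togo(LID['c']-.02*A,down(YA,30)); print(get_obs()["q"])
p,d=read_camera("wrist");cv2.imwrite("pics/w1.png",p[:,:,::-1])
```

```text
t 3.1 pos [0.5026 0.1602 0.1597] F [-0.6104  0.1731  1.549 ] w 0.9949573444334938 0.0
rotvec deg in tool [-0.1593  0.2344  0.1139] shift in present tool axes [0.0023 0.0002 0.0783] in target axes [ 0.0019 -0.0001  0.0784]
[-0.0359  0.181  -0.5242  2.3277  1.0262  0.2909 -2.8388]
```

View pics/w1.png

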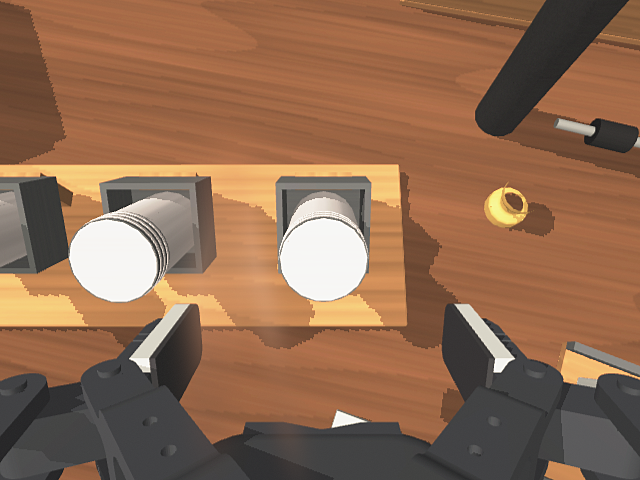

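The lid is at (323,258), centred between the fingers at (165,345) and (480,345), so alignment is good. But q7 is near its range limit, so I'll use the half-turned grasp.

Request:
drive_tool(increments=[{"claw": 0.085,"dx": 0,"dy": 0,"dz": -0.01,"wx": 0,"wy": 0,"wz": -10.6},{"claw": 0.085,"dx": 0,"dy": 0,"dz": 0,"wx": 0,"wy": 0,"wz": -10.6},{"claw": 0.085,"dx": 0,"dy": 0,"dz": 0,"wx": 0,"wy": 0,"wz": -10.6},{"claw": 0.085,"dx": 0,"dy": 0,"dz": 0,"wx": 0,"wy": 0,"wz": -10.6},{"claw": 0.085,"dx": 0,"dy": 0,"dz": 0,"wx": 0,"wy": 0,"wz": -10.6},{"claw": 0.085,"dx": 0,"dy": 0,"dz": 0,"wx": 0,"wy": 0,"wz": -10.6},{"claw": 0.085,"dx": 0,"dy": 0,"dz": 0,"wx": 0,"wy": 0,"wz": -10.6},{"claw": 0.085,"dx": 0,"dy": 0,"dz": 0,"wx": 0,"wy": 0,"wz": -10.6},{"claw": 0.085,"dx": 0,"dy": 0,"dz": 0,"wx": 0,"wy": 0,"wz": -10.6},{"claw": 0.085,"dx": 0,"dy": 0,"dz": 0,"wx": 0,"wy": 0,"wz": -10.6},{"claw": 0.085,"dx": 0,"dy": 0,"dz": 0,"wx": 0,"wy": 0,"wz": -10.6},{"claw": 0.085,"dx": 0,"dy": 0,"dz": 0,"wx": 0,"wy": 0,"wz": -10.6},{"claw": 0.085,"dx": 0,"dy": 0,"dz": 0,"wx": 0,"wy": 0,"wz": -10.6},{"claw": 0.085,"dx": 0,"dy": 0,"dz": 0,"wx": 0,"wy": 0,"wz": -10.6},{"claw": 0.085,"dx": 0,"dy": 0,"dz": 0,"wx": 0,"wy": 0,"wz": -10.6},{"claw": 0.085,"dx": 0,"dy": 0,"dz": 0,"wx": 0,"wy": 0,"wz": -10.6},{"claw": 0.085,"dx": 0,"dy": 0,"dz": 0,"wx": 0,"wy": 0,"wz": -10.4},{"claw": 0.085,"dx": 0,"dy": 0,"dz": 0,"wx": 0,"wy": 0,"wz": 0}])

```text
t: 5.4
eef_pos: [0.4984, 0.1591, 0.1713]
tool_rot: [0.258, -0.098, 0.961, 0.027]
contact_force: [-0.2, -0.3, -0.3]
gripper_width: 0.995
grasp_force: 0.0
```

```bash
cat >> h.py <<'E'
def down2(tilt): return down(YA+180,-tilt)
E
python3 - <<'E'
from h import *
togo(LID['c']-.02*A,down2(30)); print(get_obs()["q"])
E
```

```text
t 5.4 pos [0.4984 0.1591 0.1713] F [-0.2239 -0.2678 -0.267 ] w 0.9950727317831293 0.0
rotvec deg in tool [ 0.0932  0.0537 -0.0191] shift in present tool axes [0.0002 0.0002 0.0905] in target axes [0.0002 0.0003 0.0905]
[ 0.362   0.2221 -0.9561  2.3093  1.095   0.3887  0.2658]
```

Request:
drive_tool(increments=[{"claw": 0.085,"dx": 0,"dy": 0,"dz": 0.03,"wx": 0,"wy": 0,"wz": 0},{"claw": 0.085,"dx": 0,"dy": 0,"dz": 0.025,"wx": 0,"wy": 0,"wz": 0},{"claw": 0.085,"dx": 0,"dy": 0,"dz": 0.02,"wx": 0,"wy": 0,"wz": 0},{"claw": 0.085,"dx": 0,"dy": 0,"dz": 0.0155,"wx": 0,"wy": 0,"wz": 0},{"claw": 0.085,"dx": 0,"dy": 0,"dz": 0,"wx": 0,"wy": 0,"wz": 0},{"claw": 0.085,"dx": 0,"dy": 0,"dz": 0,"wx": 0,"wy": 0,"wz": 0}])

```text
t: 6.15
eef_pos: [0.5427, 0.1687, 0.0927]
tool_rot: [0.258, -0.098, 0.961, 0.027]
contact_force: [0.1, 0.5, -0.2]
gripper_width: 0.997
grasp_force: 0.0
```

Request:
drive_tool(increments=[{"claw": 0.04,"dx": 0,"dy": 0,"dz": 0,"wx": 0,"wy": 0,"wz": 0},{"claw": 0.04,"dx": 0,"dy": 0,"dz": 0,"wx": 0,"wy": 0,"wz": 0},{"claw": 0.04,"dx": 0,"dy": 0,"dz": 0,"wx": 0,"wy": 0,"wz": 0},{"claw": 0.04,"dx": 0,"dy": 0,"dz": 0,"wx": 0,"wy": 0,"wz": 0}], newtons=40)

```text
t: 6.65
eef_pos: [0.5432, 0.1686, 0.0928]
tool_rot: [0.258, -0.098, 0.961, 0.027]
contact_force: [-4.6, -2.1, 9.4]
gripper_width: 0.529
grasp_force: 39.2
```

Request:
drive_tool(increments=[{"claw": 0.04,"dx": 0,"dy": 0,"dz": -0.005,"wx": 0,"wy": 0,"wz": 0},{"claw": 0.04,"dx": 0,"dy": 0,"dz": -0.01,"wx": 0,"wy": 0,"wz": 0},{"claw": 0.04,"dx": 0,"dy": 0,"dz": -0.01,"wx": 0,"wy": 0,"wz": 0},{"claw": 0.04,"dx": 0,"dy": 0,"dz": -0.01,"wx": 0,"wy": 0,"wz": 0},{"claw": 0.04,"dx": 0,"dy": 0,"dz": -0.005,"wx": 0,"wy": 0,"wz": 0},{"claw": 0.04,"dx": 0,"dy": 0,"dz": 0,"wx": 0,"wy": 0,"wz": 0},{"claw": 0.04,"dx": 0,"dy": 0,"dz": 0,"wx": 0,"wy": 0,"wz": 0},{"claw": 0.04,"dx": 0,"dy": 0,"dz": 0,"wx": 0,"wy": 0,"wz": 0}])

```text
t: 7.65
eef_pos: [0.5232, 0.1646, 0.1262]
tool_rot: [0.257, -0.098, 0.961, 0.027]
contact_force: [-0.1, -0.8, -1.8]
gripper_width: 0.527
grasp_force: 41.2
```

Run:
```python
from h import *
togo(LID['c']-.02*A,down2(30))
```

```text
t 7.65 pos [0.5232 0.1646 0.1262] F [-0.1096 -0.8279 -1.8307] w 0.5270886191641296 41.185950525105
rotvec deg in tool [ 0.1601 -0.0356  0.0555] shift in present tool axes [-0.0005 -0.0001  0.0388] in target axes [-0.0005 -0.      0.0388]
```

Canister c is light (1.8 N). I'll reseat it and go to b.

Request:
drive_tool(increments=[{"claw": 0.04,"dx": 0,"dy": 0,"dz": 0.012,"wx": 0,"wy": 0,"wz": 0},{"claw": 0.04,"dx": 0,"dy": 0,"dz": 0.012,"wx": 0,"wy": 0,"wz": 0},{"claw": 0.04,"dx": 0,"dy": 0,"dz": 0.01,"wx": 0,"wy": 0,"wz": 0},{"claw": 0.04,"dx": 0,"dy": 0,"dz": 0.005,"wx": 0,"wy": 0,"wz": 0},{"claw": 0.04,"dx": 0,"dy": 0,"dz": 0,"wx": 0,"wy": 0,"wz": 0}])

```text
t: 8.28
eef_pos: [0.5427, 0.1688, 0.0928]
tool_rot: [0.257, -0.098, 0.961, 0.027]
contact_force: [0.9, -0.4, -1.6]
gripper_width: 0.524
grasp_force: 42.9
```

Request:
drive_tool(increments=[{"claw": 0.085,"dx": 0,"dy": 0,"dz": 0,"wx": 0,"wy": 0,"wz": 0},{"claw": 0.085,"dx": 0,"dy": 0,"dz": 0,"wx": 0,"wy": 0,"wz": 0},{"claw": 0.085,"dx": 0,"dy": 0,"dz": 0,"wx": 0,"wy": 0,"wz": 0},{"claw": 0.085,"dx": 0,"dy": 0,"dz": 0,"wx": 0,"wy": 0,"wz": 0},{"claw": 0.085,"dx": 0,"dy": 0,"dz": -0.02,"wx": 0,"wy": 0,"wz": 0},{"claw": 0.085,"dx": 0,"dy": 0,"dz": -0.025,"wx": 0,"wy": 0,"wz": 0},{"claw": 0.085,"dx": 0,"dy": 0,"dz": -0.025,"wx": 0,"wy": 0,"wz": 0},{"claw": 0.085,"dx": 0,"dy": 0.04,"dz": 0,"wx": 0,"wy": 0,"wz": 0},{"claw": 0.085,"dx": 0,"dy": 0.04,"dz": 0,"wx": 0,"wy": 0,"wz": 0},{"claw": 0.085,"dx": 0,"dy": 0.03,"dz": 0,"wx": 0,"wy": 0,"wz": 0},{"claw": 0.085,"dx": 0,"dy": 0,"dz": 0,"wx": 0,"wy": 0,"wz": 0},{"claw": 0.085,"dx": 0,"dy": 0,"dz": 0,"wx": 0,"wy": 0,"wz": 0}])

```text
t: 9.78
eef_pos: [0.4857, 0.2682, 0.1532]
tool_rot: [0.257, -0.098, 0.961, 0.027]
contact_force: [0.0, 0.4, -0.5]
gripper_width: 0.994
grasp_force: 0.0
```

Run:
```python
from h import *
togo(LID['b']-.02*A,down2(30)); print(get_obs()["q"])
```

```text
t 9.775 pos [0.4857 0.2682 0.1532] F [ 0.0236  0.4105 -0.4933] w 0.993826508876085 0.0
rotvec deg in tool [ 0.0936 -0.0305  0.063 ] shift in present tool axes [-0.0006  0.0004  0.0701] in target axes [-0.0005  0.0006  0.0701]
[ 0.0207  0.3359 -0.9069  2.2432  1.2478  0.5776 -0.0795]
```

Request:
drive_tool(increments=[{"claw": 0.085,"dx": 0,"dy": 0,"dz": 0.025,"wx": 0,"wy": 0,"wz": 0},{"claw": 0.085,"dx": 0,"dy": 0,"dz": 0.025,"wx": 0,"wy": 0,"wz": 0},{"claw": 0.085,"dx": 0,"dy": 0,"dz": 0.02,"wx": 0,"wy": 0,"wz": 0},{"claw": 0.085,"dx": 0,"dy": 0,"dz": 0,"wx": 0,"wy": 0,"wz": 0},{"claw": 0.04,"dx": 0,"dy": 0,"dz": 0,"wx": 0,"wy": 0,"wz": 0},{"claw": 0.04,"dx": 0,"dy": 0,"dz": 0,"wx": 0,"wy": 0,"wz": 0},{"claw": 0.04,"dx": 0,"dy": 0,"dz": 0,"wx": 0,"wy": 0,"wz": 0},{"claw": 0.04,"dx": 0,"dy": 0,"dz": 0,"wx": 0,"wy": 0,"wz": 0}])

```text
t: 10.78
eef_pos: [0.5204, 0.2762, 0.0943]
tool_rot: [0.258, -0.098, 0.961, 0.027]
contact_force: [-2.7, -1.4, 6.9]
gripper_width: 0.526
grasp_force: 39.8
```

Request:
drive_tool(increments=[{"claw": 0.04,"dx": 0,"dy": 0,"dz": -0.005,"wx": 0,"wy": 0,"wz": 0},{"claw": 0.04,"dx": 0,"dy": 0,"dz": -0.01,"wx": 0,"wy": 0,"wz": 0},{"claw": 0.04,"dx": 0,"dy": 0,"dz": -0.01,"wx": 0,"wy": 0,"wz": 0},{"claw": 0.04,"dx": 0,"dy": 0,"dz": -0.01,"wx": 0,"wy": 0,"wz": 0},{"claw": 0.04,"dx": 0,"dy": 0,"dz": -0.005,"wx": 0,"wy": 0,"wz": 0},{"claw": 0.04,"dx": 0,"dy": 0,"dz": 0,"wx": 0,"wy": 0,"wz": 0},{"claw": 0.04,"dx": 0,"dy": 0,"dz": 0,"wx": 0,"wy": 0,"wz": 0},{"claw": 0.04,"dx": 0,"dy": 0,"dz": 0,"wx": 0,"wy": 0,"wz": 0}])

```text
t: 11.78
eef_pos: [0.5002, 0.2721, 0.1272]
tool_rot: [0.257, -0.098, 0.961, 0.027]
contact_force: [-0.4, 0.4, -5.7]
gripper_width: 0.523
grasp_force: 42.1
```

b is the full one (5.7 N against 1.8 N). I'll lift it, bring it upright and carry it over the tray.

Request:
drive_tool(increments=[{"claw": 0.04,"dx": -0.008,"dy": 0,"dz": -0.014,"wx": 0,"wy": 0,"wz": 0},{"claw": 0.04,"dx": -0.014,"dy": 0,"dz": -0.024,"wx": 0,"wy": 0,"wz": 0},{"claw": 0.04,"dx": -0.014,"dy": 0,"dz": -0.024,"wx": 0,"wy": 0,"wz": 0},{"claw": 0.04,"dx": -0.014,"dy": 0,"dz": -0.024,"wx": 0,"wy": 0,"wz": 0},{"claw": 0.04,"dx": 0,"dy": 0,"dz": 0,"wx": 0,"wy": 7.5,"wz": 0},{"claw": 0.04,"dx": 0,"dy": 0,"dz": 0,"wx": 0,"wy": 7.5,"wz": 0},{"claw": 0.04,"dx": 0,"dy": 0,"dz": 0,"wx": 0,"wy": 7.5,"wz": 0},{"claw": 0.04,"dx": 0,"dy": 0,"dz": 0,"wx": 0,"wy": 7.5,"wz": 0},{"claw": 0.04,"dx": 0.005,"dy": -0.016,"dz": 0,"wx": 0,"wy": 0,"wz": 0},{"claw": 0.04,"dx": 0.01,"dy": -0.032,"dz": 0,"wx": 0,"wy": 0,"wz": 0},{"claw": 0.04,"dx": 0.01,"dy": -0.032,"dz": 0,"wx": 0,"wy": 0,"wz": 0},{"claw": 0.04,"dx": 0.01,"dy": -0.032,"dz": 0,"wx": 0,"wy": 0,"wz": 0},{"claw": 0.04,"dx": 0.01,"dy": -0.032,"dz": 0,"wx": 0,"wy": 0,"wz": 0},{"claw": 0.04,"dx": 0.01,"dy": -0.032,"dz": 0,"wx": 0,"wy": 0,"wz": 0},{"claw": 0.04,"dx": 0.01,"dy": -0.032,"dz": 0,"wx": 0,"wy": 0,"wz": 0},{"claw": 0.04,"dx": 0.01,"dy": -0.032,"dz": 0,"wx": 0,"wy": 0,"wz": 0},{"claw": 0.04,"dx": 0.01,"dy": -0.032,"dz": 0,"wx": 0,"wy": 0,"wz": 0},{"claw": 0.04,"dx": 0.01,"dy": -0.032,"dz": 0,"wx": 0,"wy": 0,"wz": 0},{"claw": 0.04,"dx": 0.01,"dy": -0.032,"dz": 0,"wx": 0,"wy": 0,"wz": 0},{"claw": 0.04,"dx": 0,"dy": 0,"dz": 0,"wx": 0,"wy": 0,"wz": 0}])

```text
t: 14.28
eef_pos: [0.4657, -0.082, 0.2259]
tool_rot: [-0.001, -0.1, 0.995, -0.0]
contact_force: [-0.6, -0.3, -6.1]
gripper_width: 0.524
grasp_force: 44.1
```

Run:
```python
from h import *
togo([.4617,-.1198,.08],down2(0)); print(get_obs()["q"])
```

```text
t 14.275 pos [ 0.4657 -0.082   0.2259] F [-0.5636 -0.2705 -6.0554] w 0.5243979692563437 44.13793858140707
rotvec deg in tool [ 0.0088 -0.0981 -0.1737] shift in present tool axes [ 0.0111 -0.0362  0.1459] in target axes [ 0.0115 -0.0362  0.1459]
[ 1.0108  0.3381 -1.1398  1.9724  0.3542  1.0531  1.4822]
```

Request:
drive_tool(increments=[{"claw": 0.04,"dx": 0.0055,"dy": -0.018,"dz": 0,"wx": 0,"wy": 0,"wz": 0},{"claw": 0.04,"dx": 0.006,"dy": -0.018,"dz": 0.01,"wx": 0,"wy": 0,"wz": 0},{"claw": 0.04,"dx": 0,"dy": 0,"dz": 0.03,"wx": 0,"wy": 0,"wz": 0},{"claw": 0.04,"dx": 0,"dy": 0,"dz": 0.03,"wx": 0,"wy": 0,"wz": 0},{"claw": 0.04,"dx": 0,"dy": 0,"dz": 0.03,"wx": 0,"wy": 0,"wz": 0},{"claw": 0.04,"dx": 0,"dy": 0,"dz": 0.02,"wx": 0,"wy": 0,"wz": 0},{"claw": 0.04,"dx": 0,"dy": 0,"dz": 0.008,"wx": 0,"wy": 0,"wz": 0},{"claw": 0.04,"dx": 0,"dy": 0,"dz": 0,"wx": 0,"wy": 0,"wz": 0},{"claw": 0.04,"dx": 0,"dy": 0,"dz": 0,"wx": 0,"wy": 0,"wz": 0}])

```text
t: 15.4
eef_pos: [0.463, -0.1157, 0.0991]
tool_rot: [0.001, -0.102, 0.995, 0.001]
contact_force: [-0.2, -0.0, -6.0]
gripper_width: 0.519
grasp_force: 44.2
```

Run:
```python
from h import *
togo([.4617,-.1198,.08],down2(0))
p,d=read_camera("side");cv2.imwrite("pics/s2.png",cv2.resize(p[200:470,150:400,::-1],None,fx=2.2,fy=2.2))
```

```text
t 15.4 pos [ 0.463  -0.1157  0.0991] F [-0.1667 -0.006  -6.0352] w 0.5194195947903568 44.160001538693905
rotvec deg in tool [0.0664 0.0765 0.1287] shift in present tool axes [ 0.0021 -0.0038  0.0191] in target axes [ 0.0021 -0.0038  0.0191]
```

View pics/s2.png

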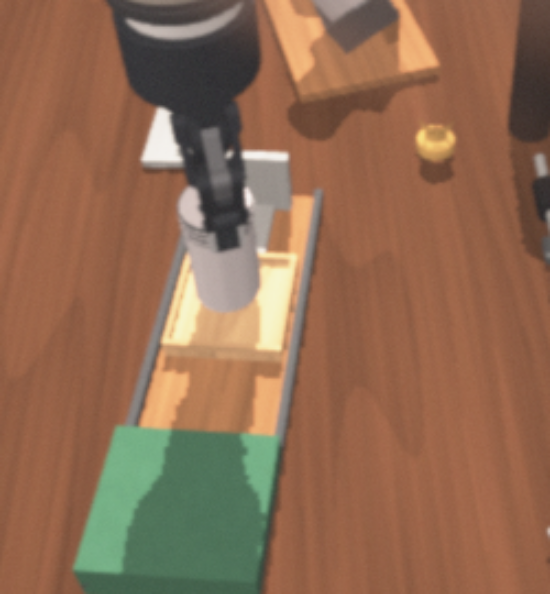

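The can's base is at (228,295) in the crop, inside the tray rim, which is centred near (232,305). I'll lower it the rest of the way.

Request:
drive_tool(increments=[{"claw": 0.04,"dx": 0.002,"dy": -0.004,"dz": 0.006,"wx": 0,"wy": 0,"wz": 0},{"claw": 0.04,"dx": 0,"dy": 0,"dz": 0.006,"wx": 0,"wy": 0,"wz": 0},{"claw": 0.04,"dx": 0,"dy": 0,"dz": 0.002,"wx": 0,"wy": 0,"wz": 0},{"claw": 0.04,"dx": 0,"dy": 0,"dz": 0.002,"wx": 0,"wy": 0,"wz": 0},{"claw": 0.04,"dx": 0,"dy": 0,"dz": 0,"wx": 0,"wy": 0,"wz": 0},{"claw": 0.04,"dx": 0,"dy": 0,"dz": 0,"wx": 0,"wy": 0,"wz": 0}])

```text
t: 16.2
eef_pos: [0.4615, -0.1197, 0.0831]
tool_rot: [0.0, -0.102, 0.995, 0.001]
contact_force: [-3.6, 0.1, 6.3]
gripper_width: 0.519
grasp_force: 45.2
```

Request:
drive_tool(increments=[{"claw": 0.04,"dx": 0,"dy": 0,"dz": 0.001,"wx": 0,"wy": 0,"wz": 0},{"claw": 0.04,"dx": 0,"dy": 0,"dz": 0,"wx": 0,"wy": 0,"wz": 0}])

```text
t: 16.45
eef_pos: [0.462, -0.1196, 0.083]
tool_rot: [0.0, -0.102, 0.995, 0.0]
contact_force: [-6.5, -0.4, 17.4]
gripper_width: 0.525
grasp_force: 46.3
```

Request:
drive_tool(increments=[{"claw": 0.04,"dx": 0,"dy": 0,"dz": 0.001,"wx": 0,"wy": 0,"wz": 0},{"claw": 0.04,"dx": 0,"dy": 0,"dz": 0,"wx": 0,"wy": 0,"wz": 0}])

```text
t: 16.7
eef_pos: [0.4626, -0.1195, 0.083]
tool_rot: [0.001, -0.102, 0.995, -0.0]
contact_force: [-8.8, 0.3, 29.1]
gripper_width: 0.521
grasp_force: 47.3
```

Request:
drive_tool(increments=[{"claw": 0.04,"dx": 0,"dy": 0,"dz": -0.0024,"wx": 0,"wy": 0,"wz": 0},{"claw": 0.04,"dx": 0,"dy": 0,"dz": 0,"wx": 0,"wy": 0,"wz": 0}])

```text
t: 16.95
eef_pos: [0.4613, -0.12, 0.083]
tool_rot: [0.0, -0.102, 0.995, 0.001]
contact_force: [-2.6, 0.7, 3.6]
gripper_width: 0.524
grasp_force: 45.0
```

Run:
```python
from h import *
togo([.4617,-.1198,.08],down2(0)); print(get_obs()["torque"])
p,d=read_camera("side");cv2.imwrite("pics/s3.png",cv2.resize(p[250:400,190:330,::-1],None,fx=4,fy=4))
```

```text
t 16.95 pos [ 0.4613 -0.12    0.083 ] F [-2.5588  0.6979  3.5847] w 0.5244156611029096 45.01179277896881
rotvec deg in tool [0.0823 0.0266 0.1258] shift in present tool axes [-0.0004  0.0001  0.003 ] in target axes [-0.0004  0.0001  0.003 ]
[0.1718 0.413  0.0103]
```

View pics/s3.png

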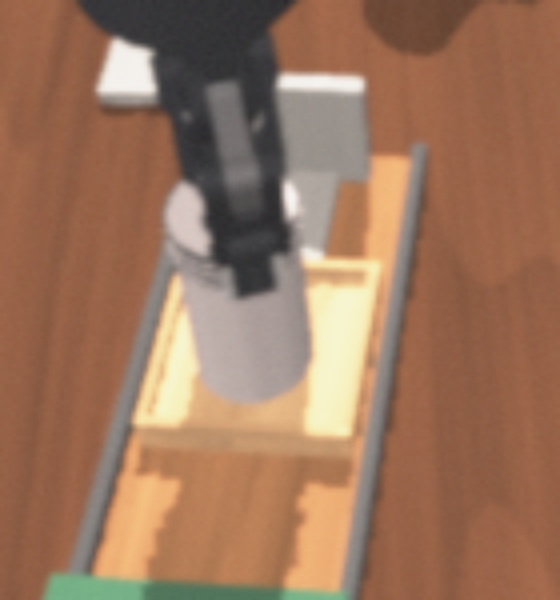

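The can stands inside the rim, with its base at (255,380) in the crop. I'll release it and retreat upwards.

Request:
drive_tool(increments=[{"claw": 0.05,"dx": 0,"dy": 0,"dz": 0,"wx": 0,"wy": 0,"wz": 0},{"claw": 0.06,"dx": 0,"dy": 0,"dz": 0,"wx": 0,"wy": 0,"wz": 0},{"claw": 0.085,"dx": 0,"dy": 0,"dz": 0,"wx": 0,"wy": 0,"wz": 0},{"claw": 0.085,"dx": 0,"dy": 0,"dz": 0,"wx": 0,"wy": 0,"wz": 0},{"claw": 0.085,"dx": 0,"dy": 0,"dz": 0,"wx": 0,"wy": 0,"wz": 0},{"claw": 0.085,"dx": 0,"dy": 0,"dz": -0.015,"wx": 0,"wy": 0,"wz": 0},{"claw": 0.085,"dx": 0,"dy": 0,"dz": -0.03,"wx": 0,"wy": 0,"wz": 0},{"claw": 0.085,"dx": 0,"dy": 0,"dz": -0.04,"wx": 0,"wy": 0,"wz": 0},{"claw": 0.085,"dx": 0,"dy": 0,"dz": -0.035,"wx": 0,"wy": 0,"wz": 0},{"claw": 0.085,"dx": 0,"dy": 0,"dz": 0,"wx": 0,"wy": 0,"wz": 0},{"claw": 0.085,"dx": 0,"dy": 0,"dz": 0,"wx": 0,"wy": 0,"wz": 0}])

```text
t: 18.38
eef_pos: [0.4608, -0.1203, 0.2029]
tool_rot: [-0.0, -0.102, 0.995, 0.001]
contact_force: [-0.6, 0.6, -0.0]
gripper_width: 0.999
grasp_force: 0.0
```

Run:
```python
from h import *
togo([.4617,-.1198,.203],down2(0)); print(get_obs()["q"])
p,d=read_camera("side");cv2.imwrite("pics/s4.png",cv2.resize(p[110:410,170:370,::-1],None,fx=2,fy=2))
```

```text
t 18.375 pos [ 0.4608 -0.1203  0.2029] F [-0.6236  0.6346 -0.0361] w 0.9987178436166024 0.0
rotvec deg in tool [ 0.0637 -0.0144  0.1217] shift in present tool axes [-0.001   0.0003 -0.0001] in target axes [-0.001   0.0003 -0.0001]
[ 1.0559  0.374  -1.1107  1.9924  0.3947  1.0136  1.5327]
```

View pics/s4.png

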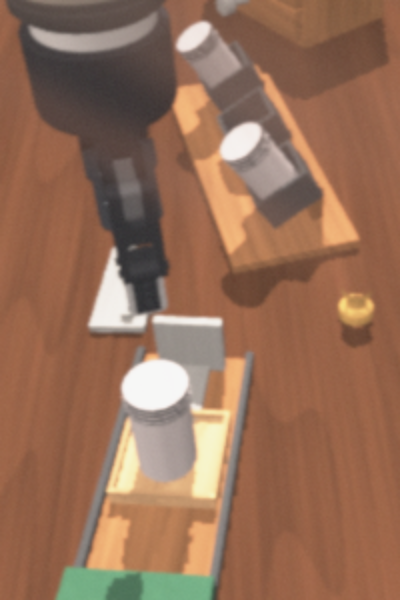

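The full can stands upright in the tray, near (165,430) in the crop, and a and c are in their pockets. Next I'll go to the tab.

Request:
drive_tool(increments=[{"claw": 0.0,"dx": 0,"dy": 0,"dz": 0,"wx": 0,"wy": 0,"wz": 10.5},{"claw": 0.0,"dx": 0,"dy": 0,"dz": 0,"wx": 0,"wy": 0,"wz": 10.4},{"claw": 0.0,"dx": 0,"dy": 0.035,"dz": 0,"wx": 0,"wy": 0,"wz": 0},{"claw": 0.0,"dx": 0,"dy": 0.04,"dz": 0,"wx": 0,"wy": 0,"wz": 0},{"claw": 0.0,"dx": 0,"dy": 0.04,"dz": 0,"wx": 0,"wy": 0,"wz": 0},{"claw": 0.0,"dx": 0,"dy": 0.033,"dz": 0,"wx": 0,"wy": 0,"wz": 0},{"claw": 0.0,"dx": 0,"dy": 0,"dz": 0.02,"wx": 0,"wy": 0,"wz": 0},{"claw": 0.0,"dx": 0,"dy": 0,"dz": 0.035,"wx": 0,"wy": 0,"wz": 0},{"claw": 0.0,"dx": 0,"dy": 0,"dz": 0.035,"wx": 0,"wy": 0,"wz": 0},{"claw": 0.0,"dx": 0,"dy": 0,"dz": 0.035,"wx": 0,"wy": 0,"wz": 0},{"claw": 0.0,"dx": 0,"dy": 0,"dz": 0.018,"wx": 0,"wy": 0,"wz": 0},{"claw": 0.0,"dx": 0,"dy": 0,"dz": 0,"wx": 0,"wy": 0,"wz": 0},{"claw": 0.0,"dx": 0,"dy": 0,"dz": 0,"wx": 0,"wy": 0,"wz": 0}])

```text
t: 20.05
eef_pos: [0.4853, 0.0263, 0.0608]
tool_rot: [0.0, 0.08, 0.997, 0.001]
contact_force: [-0.9, 0.3, 0.8]
gripper_width: -0.002
grasp_force: 0.0
```

Run:
```python
from h import *
togo([.4772,-.0252,.06],down(180-9.3,0)); print(get_obs()["q"])
p,d=read_camera("side");cv2.imwrite("pics/s5.png",cv2.resize(p[170:410,170:370,::-1],None,fx=2.4,fy=2.4))
```

```text
t 20.05 pos [0.4853 0.0263 0.0608] F [-0.9023  0.3376  0.7914] w -0.002130672171376045 0.0
rotvec deg in tool [0.1112 0.0278 0.1284] shift in present tool axes [-0.0002 -0.0521  0.0007] in target axes [-0.0003 -0.0521  0.0008]
[ 0.5131  0.5688 -0.8634  2.0918  0.633   0.7609  0.6579]
```

View pics/s5.png

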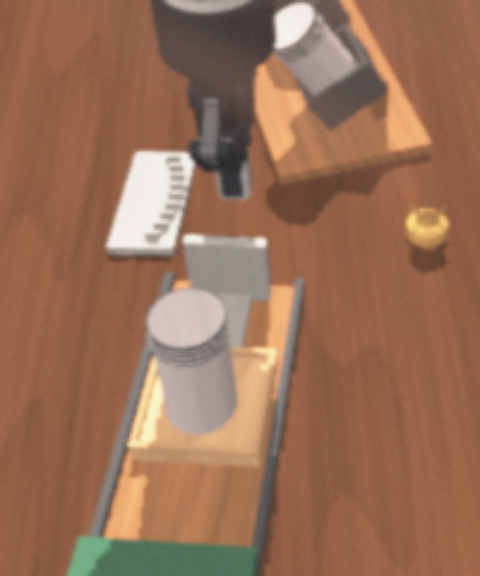

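The fingers are behind the tab, at about (232,185) against (225,265). The geometry puts the tray's present travel at about 0.03, so the stop is 0.05 to 0.10 away.

Request:
drive_tool(increments=[{"claw": 0.0,"dx": 0,"dy": -0.01,"dz": 0,"wx": 0,"wy": 0,"wz": 0},{"claw": 0.0,"dx": 0,"dy": -0.01,"dz": 0,"wx": 0,"wy": 0,"wz": 0},{"claw": 0.0,"dx": 0,"dy": -0.006,"dz": 0,"wx": 0,"wy": 0,"wz": 0},{"claw": 0.0,"dx": 0,"dy": -0.003,"dz": 0,"wx": 0,"wy": 0,"wz": 0},{"claw": 0.0,"dx": 0,"dy": -0.003,"dz": 0,"wx": 0,"wy": 0,"wz": 0},{"claw": 0.0,"dx": 0,"dy": -0.003,"dz": 0,"wx": 0,"wy": 0,"wz": 0},{"claw": 0.0,"dx": 0,"dy": -0.003,"dz": 0,"wx": 0,"wy": 0,"wz": 0},{"claw": 0.0,"dx": 0,"dy": -0.003,"dz": 0,"wx": 0,"wy": 0,"wz": 0}])

```text
t: 21.1
eef_pos: [0.4781, -0.0143, 0.06]
tool_rot: [-0.0, 0.08, 0.997, 0.001]
contact_force: [-0.5, 0.0, -0.3]
gripper_width: 0.004
grasp_force: 0.4
```

Request:
drive_tool(increments=[{"claw": 0.0,"dx": 0,"dy": -0.003,"dz": 0,"wx": 0,"wy": 0,"wz": 0},{"claw": 0.0,"dx": 0,"dy": -0.003,"dz": 0,"wx": 0,"wy": 0,"wz": 0},{"claw": 0.0,"dx": 0,"dy": -0.003,"dz": 0,"wx": 0,"wy": 0,"wz": 0},{"claw": 0.0,"dx": 0,"dy": -0.003,"dz": 0,"wx": 0,"wy": 0,"wz": 0},{"claw": 0.0,"dx": 0,"dy": -0.003,"dz": 0,"wx": 0,"wy": 0,"wz": 0},{"claw": 0.0,"dx": 0,"dy": -0.003,"dz": 0,"wx": 0,"wy": 0,"wz": 0}])

```text
t: 21.85
eef_pos: [0.4752, -0.0322, 0.06]
tool_rot: [-0.0, 0.08, 0.997, 0.001]
contact_force: [-1.0, 1.5, 1.3]
gripper_width: 0.001
grasp_force: 0.6
```

Request:
drive_tool(increments=[{"claw": 0.0,"dx": 0,"dy": -0.003,"dz": 0,"wx": 0,"wy": 0,"wz": 0},{"claw": 0.0,"dx": 0,"dy": -0.003,"dz": 0,"wx": 0,"wy": 0,"wz": 0},{"claw": 0.0,"dx": 0,"dy": -0.003,"dz": 0,"wx": 0,"wy": 0,"wz": 0},{"claw": 0.0,"dx": 0,"dy": -0.003,"dz": 0,"wx": 0,"wy": 0,"wz": 0},{"claw": 0.0,"dx": 0,"dy": -0.003,"dz": 0,"wx": 0,"wy": 0,"wz": 0},{"claw": 0.0,"dx": 0,"dy": -0.003,"dz": 0,"wx": 0,"wy": 0,"wz": 0}])

```text
t: 22.6
eef_pos: [0.4724, -0.05, 0.0599]
tool_rot: [-0.0, 0.08, 0.997, 0.001]
contact_force: [-1.0, 0.9, 0.6]
gripper_width: -0.002
grasp_force: 0.6
```

Request:
drive_tool(increments=[{"claw": 0.0,"dx": 0,"dy": -0.003,"dz": 0,"wx": 0,"wy": 0,"wz": 0},{"claw": 0.0,"dx": 0,"dy": -0.003,"dz": 0,"wx": 0,"wy": 0,"wz": 0},{"claw": 0.0,"dx": 0,"dy": -0.002,"dz": 0,"wx": 0,"wy": 0,"wz": 0}])

```text
t: 22.98
eef_pos: [0.4711, -0.0579, 0.0599]
tool_rot: [-0.0, 0.08, 0.997, 0.001]
contact_force: [-1.8, 1.0, 0.2]
gripper_width: -0.003
grasp_force: 0.6
```

Request:
drive_tool(increments=[{"claw": 0.0,"dx": 0,"dy": -0.002,"dz": 0,"wx": 0,"wy": 0,"wz": 0},{"claw": 0.0,"dx": 0,"dy": -0.002,"dz": 0,"wx": 0,"wy": 0,"wz": 0}])

```text
t: 23.22
eef_pos: [0.4705, -0.0617, 0.0599]
tool_rot: [-0.0, 0.08, 0.997, 0.001]
contact_force: [-0.0, 2.5, -0.5]
gripper_width: 0.0
grasp_force: 0.6
```

Request:
drive_tool(increments=[{"claw": 0.0,"dx": 0,"dy": -0.002,"dz": 0,"wx": 0,"wy": 0,"wz": 0},{"claw": 0.0,"dx": 0,"dy": -0.002,"dz": 0,"wx": 0,"wy": 0,"wz": 0}])

```text
t: 23.48
eef_pos: [0.4698, -0.0657, 0.0599]
tool_rot: [-0.0, 0.08, 0.997, 0.001]
contact_force: [-0.9, 1.4, 0.2]
gripper_width: 0.002
grasp_force: 0.6
```

Request:
drive_tool(increments=[{"claw": 0.0,"dx": 0,"dy": -0.0015,"dz": 0,"wx": 0,"wy": 0,"wz": 0},{"claw": 0.0,"dx": 0,"dy": -0.0015,"dz": 0,"wx": 0,"wy": 0,"wz": 0}])

```text
t: 23.72
eef_pos: [0.4694, -0.0686, 0.0599]
tool_rot: [-0.0, 0.08, 0.997, 0.001]
contact_force: [-0.3, 0.9, 1.3]
gripper_width: 0.001
grasp_force: 0.6
```

Request:
drive_tool(increments=[{"claw": 0.0,"dx": 0,"dy": -0.0015,"dz": 0,"wx": 0,"wy": 0,"wz": 0},{"claw": 0.0,"dx": 0,"dy": -0.0015,"dz": 0,"wx": 0,"wy": 0,"wz": 0}])

```text
t: 23.98
eef_pos: [0.4689, -0.0716, 0.0599]
tool_rot: [-0.0, 0.08, 0.997, 0.001]
contact_force: [-0.4, 2.0, 0.9]
gripper_width: -0.001
grasp_force: 0.6
```

Request:
drive_tool(increments=[{"claw": 0.0,"dx": 0,"dy": -0.0015,"dz": 0,"wx": 0,"wy": 0,"wz": 0},{"claw": 0.0,"dx": 0,"dy": -0.0015,"dz": 0,"wx": 0,"wy": 0,"wz": 0}])

```text
t: 24.22
eef_pos: [0.4684, -0.0746, 0.0599]
tool_rot: [-0.0, 0.08, 0.997, 0.001]
contact_force: [-1.0, 0.9, 0.7]
gripper_width: 0.004
grasp_force: 0.6
```

Request:
drive_tool(increments=[{"claw": 0.0,"dx": 0,"dy": -0.0015,"dz": 0,"wx": 0,"wy": 0,"wz": 0},{"claw": 0.0,"dx": 0,"dy": -0.0015,"dz": 0,"wx": 0,"wy": 0,"wz": 0}])

```text
t: 24.48
eef_pos: [0.4679, -0.0775, 0.0599]
tool_rot: [-0.0, 0.08, 0.997, 0.001]
contact_force: [-0.6, 1.0, -0.8]
gripper_width: 0.004
grasp_force: 0.6
```

Request:
drive_tool(increments=[{"claw": 0.0,"dx": 0,"dy": -0.0015,"dz": 0,"wx": 0,"wy": 0,"wz": 0},{"claw": 0.0,"dx": 0,"dy": -0.0015,"dz": 0,"wx": 0,"wy": 0,"wz": 0}])

```text
t: 24.72
eef_pos: [0.4675, -0.0805, 0.0599]
tool_rot: [-0.0, 0.08, 0.997, 0.001]
contact_force: [-1.2, 1.1, 0.0]
gripper_width: -0.003
grasp_force: 0.6
```

Request:
drive_tool(increments=[{"claw": 0.0,"dx": 0,"dy": -0.0015,"dz": 0,"wx": 0,"wy": 0,"wz": 0},{"claw": 0.0,"dx": 0,"dy": -0.0015,"dz": 0,"wx": 0,"wy": 0,"wz": 0}])

```text
t: 24.98
eef_pos: [0.467, -0.0834, 0.0599]
tool_rot: [-0.0, 0.08, 0.997, 0.001]
contact_force: [-0.7, 1.3, -0.6]
gripper_width: 0.003
grasp_force: 0.6
```

Request:
drive_tool(increments=[{"claw": 0.0,"dx": 0,"dy": -0.0015,"dz": 0,"wx": 0,"wy": 0,"wz": 0},{"claw": 0.0,"dx": 0,"dy": -0.0015,"dz": 0,"wx": 0,"wy": 0,"wz": 0}])

```text
t: 25.22
eef_pos: [0.4665, -0.0864, 0.0599]
tool_rot: [-0.0, 0.08, 0.997, 0.001]
contact_force: [-0.8, 1.7, -0.3]
gripper_width: 0.003
grasp_force: 0.6
```

Request:
drive_tool(increments=[{"claw": 0.0,"dx": 0,"dy": -0.0015,"dz": 0,"wx": 0,"wy": 0,"wz": 0},{"claw": 0.0,"dx": 0,"dy": -0.0015,"dz": 0,"wx": 0,"wy": 0,"wz": 0}])

```text
t: 25.48
eef_pos: [0.466, -0.0894, 0.0599]
tool_rot: [-0.0, 0.08, 0.997, 0.001]
contact_force: [-0.8, 3.8, 0.0]
gripper_width: -0.003
grasp_force: 2.1
```

Request:
drive_tool(increments=[{"claw": 0.0,"dx": 0,"dy": -0.001,"dz": 0,"wx": 0,"wy": 0,"wz": 0},{"claw": 0.0,"dx": 0,"dy": 0,"dz": 0,"wx": 0,"wy": 0,"wz": 0}])

```text
t: 25.72
eef_pos: [0.466, -0.0894, 0.0599]
tool_rot: [-0.0, 0.08, 0.997, 0.001]
contact_force: [-0.6, 4.3, 0.2]
gripper_width: 0.002
grasp_force: 2.5
```

Request:
drive_tool(increments=[{"claw": 0.0,"dx": 0,"dy": -0.0015,"dz": 0,"wx": 0,"wy": 0,"wz": 0},{"claw": 0.0,"dx": 0,"dy": 0,"dz": 0,"wx": 0,"wy": 0,"wz": 0},{"claw": 0.0,"dx": 0,"dy": 0,"dz": 0,"wx": 0,"wy": 0,"wz": 0}])

```text
t: 26.1
eef_pos: [0.466, -0.0895, 0.0599]
tool_rot: [0.0, 0.079, 0.997, 0.002]
contact_force: [-0.3, 9.1, -1.2]
gripper_width: 0.005
grasp_force: 4.3
```

The stop is felt: force rises to 9 N with no motion. I'll back away and raise the arm.

Request:
drive_tool(increments=[{"claw": 0.0,"dx": 0,"dy": 0.006,"dz": 0,"wx": 0,"wy": 0,"wz": 0},{"claw": 0.0,"dx": 0,"dy": 0.02,"dz": 0,"wx": 0,"wy": 0,"wz": 0},{"claw": 0.0,"dx": 0,"dy": 0.03,"dz": 0,"wx": 0,"wy": 0,"wz": 0},{"claw": 0.0,"dx": 0,"dy": 0,"dz": -0.03,"wx": 0,"wy": 0,"wz": 0},{"claw": 0.0,"dx": 0,"dy": 0,"dz": -0.05,"wx": 0,"wy": 0,"wz": 0},{"claw": 0.0,"dx": 0,"dy": 0,"dz": -0.05,"wx": 0,"wy": 0,"wz": 0},{"claw": 0.0,"dx": 0,"dy": 0,"dz": -0.04,"wx": 0,"wy": 0,"wz": 0},{"claw": 0.0,"dx": 0,"dy": 0,"dz": 0,"wx": 0,"wy": 0,"wz": 0},{"claw": 0.0,"dx": 0,"dy": 0,"dz": 0,"wx": 0,"wy": 0,"wz": 0}])

```text
t: 27.22
eef_pos: [0.4742, -0.0377, 0.2294]
tool_rot: [-0.001, 0.08, 0.997, 0.0]
contact_force: [-0.4, -0.2, -0.5]
gripper_width: 0.0
grasp_force: 0.0
```

Run:
```python
from h import *
p,d=read_camera("side");cv2.imwrite("pics/s6.png",p[:,:,::-1])
P=cloud("side",d);s=np.load("side.npz");P0=cloud("side",s["d"])
# lid points of can c, before/after: mean in a box
for k,Q in(("before",P0),("now",P)):
    for n in "ac":
        q=Q.reshape(-1,3);w=(np.linalg.norm(q-LID[n],axis=1)<.02)&(abs((q-LID[n])@A)<.006)
        print(k,n,w.sum(),q[w].mean(0) if w.any() else None)
```

```text
before a 120 [0.48914955 0.38118488 0.1088171 ]
before c 199 [0.53391795 0.16635578 0.10864913]
now a 119 [0.48914142 0.38202075 0.1085877 ]
now c 198 [0.53356563 0.16592682 0.10871632]
```

View pics/s6.png

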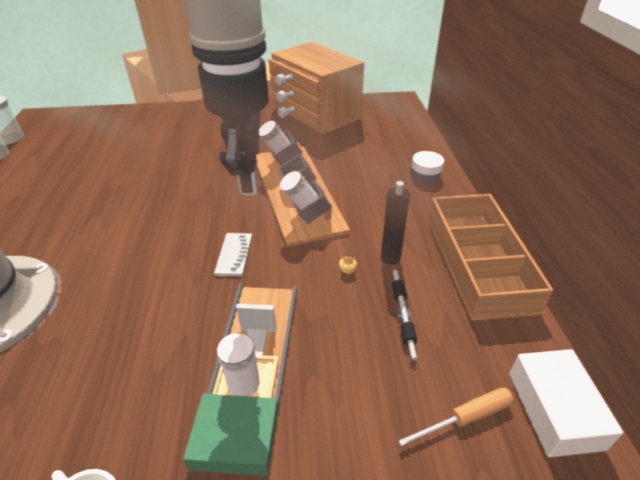

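The full can is upright in the tray at (240,365), with the tray against the cover end. The light cans at (275,135) and (300,190) are seated where they were, and the bystanders haven't moved.

```bash
python3 -c "
from station import *
print(hand_in())"
```

```text
the job is handed in; nothing more can be done
None
```

The full canister was the middle one (5.7 N, against 1.8 N for the right one; the left was never lifted): it stands upright in the tray, the tray is pushed in to the stop (9 N, no further motion), both light canisters are in their own pockets, nothing else was disturbed, and the job was handed in at about 27 s.

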